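# Cover the clean beaker with the lid from the drying rack

### The job

Put the white lid on the small empty glass beaker at the front of the bench to keep dust out. The lid stands on edge in the drying rack: take it out, lay it flat on the bench with its knob up and let go, then pick it up again and set it gently on the beaker so that it sits level and fully seated with its collar inside the rim. Leave the beaker where it stands and do not disturb the other things on the bench.

Things in the scene. Friction and masses are not known exactly. Their poses are not given: they have to be found in the camera images.
- lid: Loose round lid, 60 g: white disc 68 mm wide, 8 mm thick, collar under it (42 mm wide, 6 mm deep), black knob on top. Origin: centre of the disc's underside, the face that rests on the rim; z along its axis to the knob: collar -6 to 0 mm, disc 0 to 8. Starts on edge in the rack, z level and pointing away from the robot within 30 degrees. Flat on the bench its origin is 6 mm high.
- lid_knob (a point): Centre of the lid's knob head, on the lid's axis 24 mm from its origin. The head is a cylinder 20 mm across and 20 mm long (14 to 34 mm from the origin) on a neck 16 mm across and 6 mm long above the disc.
- rack: Drying rack, fixed: blue base 125 x 86 x 8 mm with steel wire, two slots, the lid in the one nearer the robot. Origin: centre of the underside; x along its length, the way the knob points. Slots at x = -35 mm (lid) and +22 mm (empty), 11 mm wide between upright pegs at y = -27 and +27 mm, 55 mm high, 5 mm thick. The lid's edge rests on two bars 17 mm high; its top edge is 80 mm high.
- rack_slot (a point): Centre of the slot that holds the lid, at the height of the disc's centre (46 mm above the bench).
- beaker: Small empty clear glass beaker, loose, 56 mm across (62 mm with its spout), 70 mm high. Origin: on the bench under it, 3 mm from the bore's axis; z up, spout to -y.
- beaker_rim (a point): Centre of the beaker's mouth at the height of its rim, 70 mm above the bench; the free bore is about 48 mm across. The lid is seated when its origin is at this point.
- reagent_bottle: Amber bottle with white cap, loose, 52 mm across, 118 mm high; origin under its centre. To be left alone.
- timer: White square digital timer, loose, 62 x 62 x 18 mm; origin under its centre. To be left alone.
- tape_roll: Roll of paper tape lying flat, loose, 68 mm across, 19 mm high; origin under its centre. To be left alone.
There are look-alikes about, which are no part of the job. What is shaped like the lid but blue is not meant.

How it is judged:
By the outcome, as a careful person would: the job done as asked, in the order asked, and still so for the second after the job is handed in, with the robot touching nothing.
It also fails if it takes over 54 s, if anything falls off the work surface, if the arm or the gripper's body presses on something with over 40 N, if the wrist force passes 120 N, or if a joint passes its speed limit or range.

### The arm

A 7-joint arm with a two-finger parallel gripper is mounted at the origin on a cart in front of the work surface, level with it; the furniture and walls round the work are solid. World frame = base frame: x ahead of the robot, y to its left, z up, the work surface at z = 0. Lengths are in m, angles in rad, forces in N, time in s.
With the tool pointing down it reaches from about 0.425 to 0.925 m from the base axis. Payload 6.8 kg.
Tool frame: the origin (TCP) lies at the very end of the fingers, on their centre line; the grasp point (between the pads) lies 19 mm behind it; z points along the fingers, y is the line along which they close (so a half turn about z gives the same grasp; the last joint's range is limited). The gripper opens to 85 mm and grips with 20 to 120 N. Pads are 22 mm wide; open, the fingers measure 114 mm over their backs; the gripper's body (76 mm by 85 mm) begins 54 mm behind the grasp point. The pads swing forward as they close: fully open they stand 13 mm farther back than shut.
Start: joints at [-1.283, 0.477, 0.022, 1.555, -0.011, 1.109, -0.083], TCP at [0.26, 0.623, 0.231] pointing down, gripper open.
Joint ranges: [-2.96, 2.96], [-0.34, 2.1], [-1.41, 1.46], [0.24, 2.44], [-1.37, 4.51], [0.17, 1.92], [-2.96, 2.96]. Speed limits (rad/s): [2.39, 2.39, 3.14, 3.14, 3.14, 3.14, 3.14].

### API

Orientations are given as a rotation vector (axis times angle).
In Python, from bench import r gives the robot as it stands. The module is installed in compiled form; this text tells all that it offers.
- The arm moves only by the tool servo_tool, never from a script. Its argument "commands" is a list of rows, each a list of 7 numbers: the turn, a rotation vector about the world's x, y, z in degrees, then the shift along the world's x, y, z in mm, then the closure, from 0 (fully open) to 1 (shut). A call has 1 to 5 rows; each row is the pose to reach, as a shift and turn from the pose commanded when the call began; what a row does not reach only later rows make up. A row lasts 1/12 s, in which the tool goes at most 41.7 mm and 7.16 degrees, less where a joint would pass 70% of its speed; a pose out of reach is approached as far as the arm can. A call with a gripper value outside its range is refused whole. The fingers move at their own pace and stop on an object; "force" is the grip in N (left out, the last holds). Time passes only in rows, so rows that repeat a pose let the fingers close. It gives the time, the measured TCP pose, the force, the opening and the grip force at its end, in the units of the state.
- r.get_obs(): the state, without advancing time (a new reading comes with each control period).
- r.grab_frame(name): name is "scene" or "top" or "wrist"; returns (picture, depth): 420x560x3 uint8, blue, green, red; 420x560 float32, m along the optical axis (not along the pixel's ray), 0 where there is no reading.
- r.camera_info(name): a dict with "vertical_fov" (degrees; the focal length in pixels is half the picture's height over the tangent of half this angle, whatever the lens; pixels are square), "cx", "cy" (the principal point, pixels), "D" ([k1, k2, p1, p2, k3] as OpenCV has them; the pictures are not rectified), "cam_to_world" (4x4, takes a point from camera to world coordinates); the wrist camera has in their place "T_tool_cam" (4x4, takes a point from camera to tool coordinates, whose origin is the TCP and whose axes are the flange's). Camera axes: x right, y up, looking along -z (the intrinsics and any distortion apply to the point x, -y, -z); pixel columns grow to the right and rows downward; lengths in m; the calibration is good to about 2 mm. A picture is of the moment at which its call begins: read the wrist's pose just before it. camera_info takes no time and is no camera call.
- r.hand_in(): hands the job in; it is judged then, once.
The state is a dict: "clock": time; "joints": joint angles; "qvel": joint speeds; "tau": joint torques, N m; "tcp_pos": TCP position; "orientation": TCP orientation; "contact_force": force on the tool from outside, world axes, zero at the start; "moment": the same for the moment, N m; "grip_width": finger opening in m; "gripper_force": force on a finger pad.
Only numpy, scipy, OpenCV 4.12 (cv2) and the standard library are available. Lean on these libraries where they do the work, as an engineer would, in place of code of your own. Each camera call takes 0.05 s, during which the arm holds its last target. There are 200 camera calls.

## Working session

There is one attempt and no reset: what is moved stays moved. The work goes in short steps, Python scripts to look and compute and a tool call to move; the robot and the scene stay as the last step left them, time stands still between calls to the robot, and variables do not carry over. Pictures are saved under pics/ and viewed, at most 12 in all, crops included, and the job is handed in when it is done.

Besides the shell and the picture viewer there is one more tool, called after "Request:" in YAML: its name, and indented under it one key for each argument. servo_tool: Moves the arm, as the interface text tells. Its arguments: {"type":"object","properties":{"commands":{"type":"array"},"force":{"type":"number"}},"required":["commands"]}

```bash
mkdir -p pics
cat > h.py <<'E'
import numpy as np, cv2
from bench import r
def cam(n):
    c=r.camera_info(n); f=210/np.tan(np.radians(c["vertical_fov"])/2)
    K=np.array([[f,0,c["cx"]],[0,f,c["cy"]],[0,0,1.]]); return c,K
def T_wc(n,c,o):
    if n!="wrist": return np.array(c["cam_to_world"])
    T=np.eye(4);T[:3,:3]=cv2.Rodrigues(np.array(o["orientation"]))[0];T[:3,3]=o["tcp_pos"]
    return T@np.array(c["T_tool_cam"])
def grab(n,tag):
    o=r.get_obs();c,K=cam(n);im,d=r.grab_frame(n)
    cv2.imwrite(f"pics/{tag}.png",im)
    v,u=np.mgrid[0:420,0:560]
    p=cv2.undistortPoints(np.stack([u,v],-1).reshape(-1,1,2).astype(float),K,np.array(c["D"],float)).reshape(420,560,2)
    P=np.stack([p[...,0]*d,-p[...,1]*d,-d],-1)
    T=T_wc(n,c,o);W=P@T[:3,:3].T+T[:3,3];W[d==0]=np.nan
    np.savez(f"pics/{tag}.npz",im=im,d=d,W=W,T=T); return im,d,W
E
python3 - <<'E'
from h import *
o=r.get_obs();print({k:np.round(v,3) for k,v in o.items()})
a=grab("scene","s0")[0];b=grab("top","t0")[0]
E
```

```text
{'clock': np.float64(0.0), 'joints': array([-1.283,  0.478,  0.022,  1.556, -0.012,  1.109, -0.083]), 'qvel': array([ 0.001, -0.001,  0.001, -0.001,  0.001, -0.   , -0.001]), 'tau': array([ 0.0000e+00, -5.9645e+01,  1.6080e+00, -2.8118e+01,  1.3000e-02,
        9.0000e-03,  0.0000e+00]), 'tcp_pos': array([0.26 , 0.622, 0.23 ]), 'orientation': array([-6.18e-01, -3.08e+00,  3.00e-03]), 'contact_force': array([-0.054, -0.295, -0.278]), 'moment': array([-0.06 , -0.039, -0.008]), 'gripper_force': np.float64(0.0), 'grip_width': np.float64(0.085)}
```

View pics/s0.png

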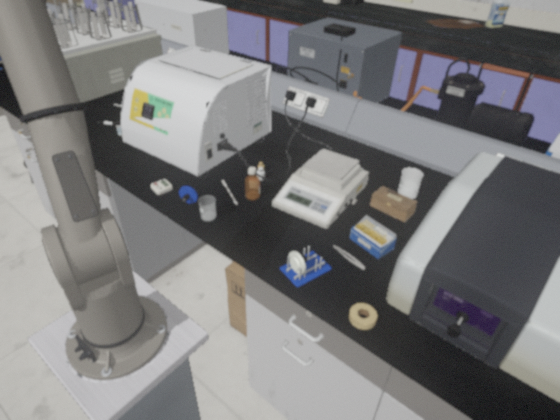

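View pics/t0.png

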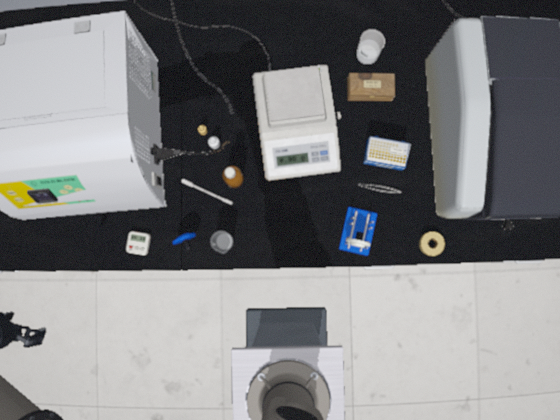

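The scene view shows the rack with the white lid at about (300,263) and the beaker at (208,208). In the top view the rack is at (358,231), the lid at (357,242), the beaker at (221,241), the blue look-alike at (184,239), the timer at (138,243) and the tape at (432,243).

Run:
```python
from h import *
for t in("t0","s0"):
    z=np.load(f"pics/{t}.npz");W=z["W"];im=z["im"].astype(int);b,g,rr=im[...,0],im[...,1],im[...,2]
    def rep(n,m):
        p=W[m&np.isfinite(W[...,0])]
        if len(p)<4: print(n,len(p));return
        print(t,n,len(p),"mean",p.mean(0).round(4),"min",p.min(0).round(3),"max",p.max(0).round(3))
    X,Y,Z=W[...,0],W[...,1],W[...,2]
    print([ (q,W[q].round(3)) for q in ([(241,221),(231,358),(242,357),(243,432),(239,184),(176,233)] if t=="t0" else [(208,208),(263,296),(270,305)])])
    reg=(X>.4)&(X<.75)&(Y<-.05)&(Y>-.4)
    blue=(b>120)&(rr<60)
    rep("rackblue",reg&blue&(Z<.03)&(X<.62))
    rep("lid",reg&(Z>.03)&(Z<.1)&(b>170)&(rr>170)&(X<.62))
    m=reg&blue&(Z<.03)&(X<.62)
    pts=np.argwhere(m)
    P=W[m][:,:2]
    rc=cv2.minAreaRect((P*1000).astype(np.float32));print("rect",rc,cv2.boxPoints(rc).round(0).tolist())
    rep("beaker hi",(X>.4)&(X<.6)&(Y>.08)&(Y<.22)&(Z>.06)&(Z<.08))
    rep("beaker",(X>.4)&(X<.6)&(Y>.08)&(Y<.22)&(Z>.02)&(Z<.1))
im=cv2.imread("pics/t0.png")
A=cv2.resize(im[195:275,325:395],(560,600),interpolation=2)
cv2.imwrite("pics/c0.png",cv2.resize(im[195:275,320:400],(600,600),interpolation=2)[:, :])
```

```text
[((241, 221), array([0.459, 0.182, 0.004])), ((231, 358), array([ 0.477, -0.204,  0.052])), ((242, 357), array([ 0.446, -0.196,  0.08 ])), ((243, 432), array([ 0.439, -0.429,  0.   ])), ((239, 184), array([0.466, 0.28 , 0.048])), ((176, 233), array([0.63 , 0.134, 0.107]))]
t0 rackblue 785 mean [ 0.485  -0.2093  0.0078] min [ 0.41  -0.267 -0.005] max [ 0.549 -0.155  0.027]
t0 lid 110 mean [ 0.4453 -0.202   0.0683] min [ 0.435 -0.232  0.039] max [ 0.5   -0.173  0.086]
rect ((479.6997985839844, -212.5652618408203), (89.63822937011719, 128.3415069580078), 75.25992584228516) [[406.0, -240.0], [530.0, -272.0], [553.0, -186.0], [429.0, -153.0]]
t0 beaker hi 93 mean [0.4554 0.1772 0.0681] min [0.427 0.148 0.06 ] max [0.488 0.201 0.075]
t0 beaker 157 mean [0.4577 0.1789 0.0563] min [0.427 0.148 0.02 ] max [0.488 0.201 0.075]
[((208, 208), array([0.442, 0.155, 0.053])), ((263, 296), array([ 0.434, -0.209,  0.055])), ((270, 305), array([ 0.447, -0.232,  0.033]))]
s0 rackblue 143 mean [ 0.4828 -0.2323  0.0063] min [ 0.409 -0.267 -0.002] max [ 0.545 -0.157  0.012]
s0 lid 212 mean [ 0.4373 -0.208   0.0588] min [ 0.427 -0.235  0.03 ] max [ 0.449 -0.177  0.082]
rect ((475.6929016113281, -212.8617401123047), (86.95036315917969, 123.00004577636719), 75.74017333984375) [[405.0, -240.0], [525.0, -270.0], [546.0, -186.0], [427.0, -156.0]]
s0 beaker hi 92 mean [0.4564 0.1768 0.066 ] min [0.422 0.146 0.06 ] max [0.483 0.202 0.074]
s0 beaker 329 mean [0.4531 0.1717 0.0491] min [0.422 0.145 0.02 ] max [0.483 0.202 0.074]
```

View pics/c0.png

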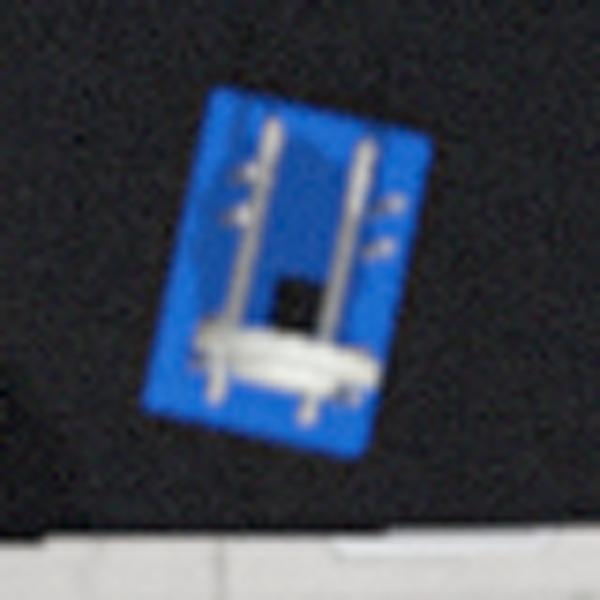

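Request:
servo_tool:
  commands:
    - [0,0,0,12,-34,0,0]
    - [0,0,0,24,-68,0,0]
    - [0,0,0,36,-102,0,0]
    - [0,0,0,48,-136,0,0]
    - [0,0,0,60,-170,0,0]

```text
clock: 0.52
tcp_pos: [0.3204, 0.4509, 0.2309]
orientation: [-0.617, -3.08, 0.001]
contact_force: [0.9, 0.6, -0.2]
grip_width: 0.0854
gripper_force: 0.0
```

Request:
servo_tool:
  commands:
    - [0,0,0,12,-34,0,0]
    - [0,0,0,24,-68,0,0]
    - [0,0,0,36,-102,0,0]
    - [0,0,0,48,-136,0,0]
    - [0,0,0,60,-170,0,0]

```text
clock: 0.93
tcp_pos: [0.3803, 0.2809, 0.2311]
orientation: [-0.618, -3.08, 0.0]
contact_force: [0.2, 0.0, 0.7]
grip_width: 0.0857
gripper_force: 0.0
```

Request:
servo_tool:
  commands:
    - [0,0,1.7,12,-34,0,0]
    - [0,0,3.4,24,-68,0,0]
    - [0,0,5.1,36,-102,0,0]
    - [0,0,6.8,48,-136,0,0]
    - [0,0,8.4,60,-170,0,0]

```text
clock: 1.35
tcp_pos: [0.4402, 0.111, 0.2312]
orientation: [-0.388, -3.117, -0.0]
contact_force: [-0.1, 0.3, -1.1]
grip_width: 0.0853
gripper_force: 0.0
```

Request:
servo_tool:
  commands:
    - [1.1,4.4,0,13,-35,-6,0]
    - [2.2,8.7,0,26,-70,-12,0]
    - [3.3,13.1,0,39,-105,-18,0]
    - [4.4,17.4,0,52,-140,-24,0]
    - [5.6,21.8,0,64,-174,-30,0]

```text
clock: 1.77
tcp_pos: [0.5048, -0.0628, 0.2012]
orientation: [-0.341, -2.727, -0.072]
contact_force: [0.2, -0.1, 1.0]
grip_width: 0.0856
gripper_force: 0.0
```

Request:
servo_tool:
  commands:
    - [1.1,4.4,0,13,-35,-11,0]
    - [2.2,8.7,0,26,-70,-22,0]
    - [3.3,13.1,0,39,-105,-34,0]
    - [4.4,17.4,0,52,-140,-46,0]
    - [5.6,21.8,0,64,-174,-57,0]

```text
clock: 2.18
tcp_pos: [0.5687, -0.2367, 0.1432]
orientation: [-0.292, -2.337, -0.125]
contact_force: [1.0, -0.1, 0.1]
grip_width: 0.0855
gripper_force: 0.0
```

Run:
```python
from h import *
im,d,W=grab("wrist","w0");o=r.get_obs()
print(o["joints"].round(3),o["tcp_pos"].round(4),o["orientation"].round(3));print(cv2.Rodrigues(np.array(o["orientation"]))[0].round(3)); print(np.array(r.camera_info("wrist")["T_tool_cam"]).round(3))
```

```text
[ 0.076  0.997  0.43   1.175 -0.202  1.833  1.819] [ 0.5665 -0.2441  0.1323] [-0.299 -2.319 -0.119]
[[-0.669  0.251 -0.7  ]
 [ 0.178  0.968  0.177]
 [ 0.722 -0.006 -0.692]]
[[ 0.001  0.959  0.283  0.072]
 [ 1.    -0.001  0.    -0.   ]
 [ 0.     0.283 -0.959 -0.142]
 [ 0.     0.     0.     1.   ]]
```

View pics/w0.png

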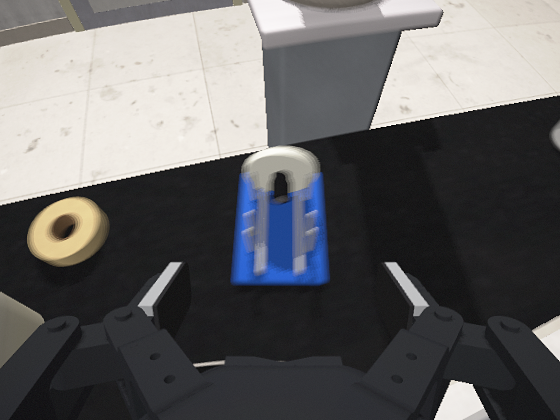

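The wrist view, slightly blurred by settling, shows the lid at (280,165), its knob at (280,187) and the rack between columns 235 and 328.

Run:
```python
from h import *
im,d,W=grab("wrist","w1");o=r.get_obs();print(o["clock"],o["tcp_pos"].round(4),o["orientation"].round(3),o["joints"].round(3))
X,Y,Z=W[...,0],W[...,1],W[...,2];i=im.astype(int);b,g,rr=i[...,0],i[...,1],i[...,2]
reg=(X>.38)&(X<.58)&(Y<-.12)&(Y>-.3)
m=reg&(b>100)&(rr<70)&(Z<.03);P=W[m]
rc=cv2.minAreaRect((P[:,:2]*1000).astype(np.float32));print("rack",rc,cv2.boxPoints(rc).round(0).tolist(),np.median(P[:,2]))
ym=np.radians(-14.3);ex=np.array([np.cos(ym),np.sin(ym),0])
wm=reg&(b>120)&(rr>120)&(Z>.045)&(X<.47)
P=W[wm];print("white",len(P),np.median(P,0).round(4),P.min(0).round(3),P.max(0).round(3))
# plane fit
c=np.median(P,0);Q=P[np.abs((P-c)@ex)<.006];c=Q.mean(0);n=np.linalg.svd(Q-c)[2][2];print("plane",c.round(4),n.round(3),len(Q), "yaw",np.degrees(np.arctan2(n[1]*np.sign(n[0]),abs(n[0]))))
km=reg&(b<70)&(rr<70)&(g<70)&(Z>.03)&(Z<.065)
K=W[km];print("knob",len(K),np.median(K,0).round(4),np.percentile(K,[5,95],axis=0).round(4))
cv2.imwrite("pics/c1.png",cv2.resize(im[125:305,210:350],None,fx=3.3,fy=3.3,interpolation=2))
```

```text
2.2833 [ 0.5649 -0.2407  0.1327] [-0.3   -2.322 -0.122] [ 0.072  0.99   0.428  1.186 -0.204  1.826  1.816]
rack ((474.9410400390625, -210.83956909179688), (86.64313507080078, 130.44387817382812), 75.26459503173828) [[401.0, -236.0], [527.0, -269.0], [549.0, -186.0], [423.0, -152.0]] 0.007756065532026957
white 1851 [ 0.4478 -0.2047  0.0647] [ 0.435 -0.236  0.045] [ 0.463 -0.172  0.081]
plane [ 0.4479 -0.2044  0.0646] [ 0.965 -0.249  0.081] 1793 yaw -14.458010278201682
knob 550 [ 0.4651 -0.2082  0.0533] [[ 0.4502 -0.2172  0.0447]
 [ 0.4747 -0.1999  0.0555]]
```

View pics/c1.png

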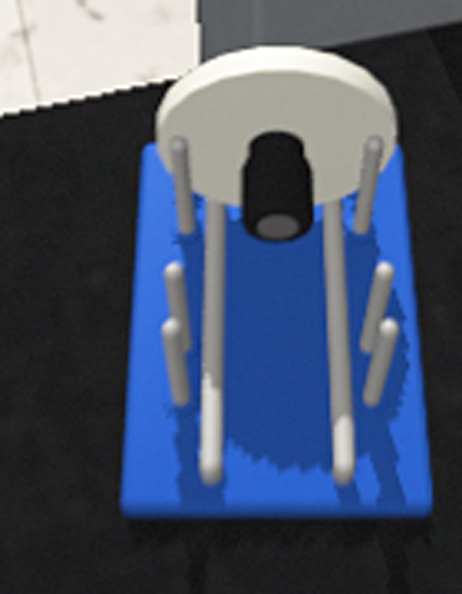

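The crop shows the lid in the near slot, knob toward the camera at about (277,190), and clear space either side of the knob head.

Request:
servo_tool:
  commands:
    - [0,0,0,-14,5,-13,0]
    - [0,0,0,-28,10,-26,0]
    - [0,0,0,-42,15,-39,0]
    - [0,0,0,-56,20,-52,0]
    - [0,0,0,-70,25,-66,0]

```text
clock: 2.7
tcp_pos: [0.4977, -0.2093, 0.078]
orientation: [-0.293, -2.342, -0.124]
contact_force: [-0.1, -0.5, -0.5]
grip_width: 0.0855
gripper_force: 0.0
```

Run:
```python
from h import *
im,d,W=grab("wrist","w2")
o=r.get_obs();print(o["clock"],o["tcp_pos"].round(4),o["joints"].round(3));print(cv2.Rodrigues(np.array(o["orientation"]))[0].round(3))
X,Y,Z=W[...,0],W[...,1],W[...,2];i=im.astype(int);b,g,rr=i[...,0],i[...,1],i[...,2]
reg=(X>.38)&(X<.58)&(Y<-.16)&(Y>-.26)
P=W[reg&(b>120)&(rr>120)&(Z>.045)&(X<.47)];c=P.mean(0);n=np.linalg.svd(P-c)[2][2];print("plane",c.round(4),n.round(3),len(P))
km=reg&(b<70)&(rr<70)&(g<70)&(Z>.03)&(Z<.065)&(X<.482)
K=W[km];print("knob",len(K),np.median(K,0).round(4),np.percentile(K,[3,97],axis=0).round(4))
```

```text
2.75 [ 0.4942 -0.2078  0.0759] [ 0.028  0.931  0.408  1.46  -0.207  1.604  1.821]
[[-0.682  0.248 -0.688]
 [ 0.172  0.969  0.178]
 [ 0.711  0.003 -0.703]]
plane [ 0.4479 -0.2037  0.0659] [ 0.963 -0.247  0.11 ] 3293
knob 1113 [ 0.4634 -0.2074  0.0537] [[ 0.449  -0.2171  0.0479]
 [ 0.4745 -0.1987  0.0559]]
```

Request:
servo_tool:
  commands:
    - [0,0,0,-7,0,-9,0]
    - [0,0,0,-14,0,-18,0]
    - [0,0,0,-21,0,-27,0]
    - [0,0,0,-28,1,-36,0]
    - [0,0,0,-28,1,-36,0]

```text
clock: 3.17
tcp_pos: [0.4681, -0.2089, 0.0408]
orientation: [-0.294, -2.338, -0.125]
contact_force: [0.1, 0.7, -0.8]
grip_width: 0.0853
gripper_force: 0.0
```

Run:
```python
from h import *
grab("wrist","w3")
o=r.get_obs();print(o["clock"],o["tcp_pos"].round(4),o["contact_force"].round(1));print(cv2.Rodrigues(np.array(o["orientation"]))[0].round(3))
```

```text
3.2167 [ 0.4691 -0.209   0.0416] [0.6 0.9 0.2]
[[-0.684  0.248 -0.686]
 [ 0.174  0.969  0.177]
 [ 0.709  0.002 -0.705]]
```

View pics/w3.png

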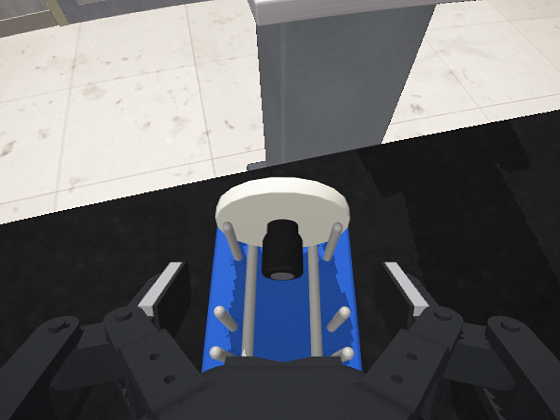

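The lid is at (283,210), and the knob at (283,248) is centred between the pads at columns 182 and 387.

Request:
servo_tool:
  commands:
    - [0,0,0,-1,0,-2,0.3]
    - [0,0,0,-1,0,-2,0.5]
    - [0,0,0,-1,0,-2,0.7]
    - [0,0,0,-1,0,-2,0.9]
    - [0,0,0,-1,0,-2,1]
  force: 40

```text
clock: 3.63
tcp_pos: [0.47, -0.21, 0.041]
orientation: [-0.293, -2.343, -0.122]
contact_force: [1.6, -3.0, 4.4]
grip_width: 0.0559
gripper_force: 41.5
```

Request:
servo_tool:
  commands:
    - [0,0,0,0,0,0,1]
    - [0,0,0,0,0,0,1]
    - [0,0,0,0,0,0,1]

```text
clock: 3.88
tcp_pos: [0.47, -0.21, 0.0409]
orientation: [-0.293, -2.343, -0.122]
contact_force: [3.0, -4.3, 6.3]
grip_width: 0.0559
gripper_force: 41.7
```

The fingers stopped at 56 mm, so they met the empty slot's near pegs. I'll open, steepen the tool by 8° and try again.

Request:
servo_tool:
  commands:
    - [0,0,0,0,0,0,0]
    - [0,0,0,0,0,0,0]
    - [-1,-4,0,0,0,0,0]
    - [-2,-7.8,0,-1,1,0,0]
    - [-2,-7.8,0,-1,1,0,0]

```text
clock: 4.3
tcp_pos: [0.4671, -0.2077, 0.0413]
orientation: [-0.312, -2.482, -0.107]
contact_force: [-0.1, -0.8, 0.6]
grip_width: 0.0852
gripper_force: 0.0
```

Run:
```python
from h import *
im,d,W=grab("wrist","w4")
o=r.get_obs();print(o["clock"],o["tcp_pos"].round(4),o["grip_width"],o["contact_force"].round(1));print(cv2.Rodrigues(np.array(o["orientation"]))[0].round(3))
X,Y,Z=W[...,0],W[...,1],W[...,2];i=im.astype(int);b,g,rr=i[...,0],i[...,1],i[...,2]
reg=(X>.38)&(X<.58)&(Y<-.16)&(Y>-.26)
P=W[reg&(b>120)&(rr>120)&(Z>.045)&(X<.47)];c=P.mean(0);n=np.linalg.svd(P-c)[2][2];print("plane",c.round(4),n.round(3),len(P))
km=reg&(b<70)&(rr<70)&(g<70)&(Z>.03)&(Z<.065)&(X<.482)
K=W[km];print("knob",len(K),np.median(K,0).round(4),np.percentile(K,[3,97],axis=0).round(4))
ex=np.array([.969,-.247,0]);ey=np.array([.247,.969,0]);T=o["tcp_pos"]
m=reg&(Z>.04)&(Z<.06)&(rr>90)&((W-T)@ex>.0)&((W-T)@ex<.06)
Q=W[m]-T;print(len(Q));q=np.c_[Q@ex,Q@ey,Q[:,2]];
for s in(-1,1):
  a=q[q[:,1]*s>.015]; print(s,len(a),np.percentile(a,[2,50,98],axis=0).round(4).tolist() if len(a) else '')
```

```text
4.35 [ 0.4675 -0.2075  0.0411] 0.0854449458182377 [ 1.2 -0.3 -0.8]
[[-0.774  0.248 -0.583]
 [ 0.197  0.969  0.151]
 [ 0.602  0.002 -0.799]]
plane [ 0.4483 -0.2071  0.0681] [ 0.995 -0.03   0.091] 5161
knob 2690 [ 0.4648 -0.2098  0.0541] [[ 0.4498 -0.2544  0.0483]
 [ 0.4795 -0.1983  0.0636]]
534
-1 285 [[0.0225, -0.0307, 0.0006], [0.0385, -0.028, 0.012], [0.0427, -0.0263, 0.0139]]
1 249 [[0.0226, 0.0228, -0.0002], [0.0263, 0.0246, 0.012], [0.0424, 0.0271, 0.0141]]
```

Request:
servo_tool:
  commands:
    - [0,0,0,-1.5,0,0,0.3]
    - [0,0,0,-1.5,0,0,0.5]
    - [0,0,0,-1.5,0,0,0.7]
    - [0,0,0,-1.5,0,0,0.9]
    - [0,0,0,-1.5,0,0,1]
  force: 40

```text
clock: 4.77
tcp_pos: [0.4669, -0.2081, 0.0398]
orientation: [-0.311, -2.48, -0.106]
contact_force: [0.2, -0.1, 0.5]
grip_width: 0.0251
gripper_force: 0.0
```

Request:
servo_tool:
  commands:
    - [0,0,0,0,0,0,1]
    - [0,0,0,0,0,0,1]
    - [0,0,0,0,0,0,1]

```text
clock: 5.02
tcp_pos: [0.4668, -0.2081, 0.0401]
orientation: [-0.31, -2.48, -0.106]
contact_force: [-0.4, 0.3, -0.1]
grip_width: 0.0177
gripper_force: 39.0
```

Request:
servo_tool:
  commands:
    - [0,0,0,0,0,4,1]
    - [0,0,0,0,0,12,1]
    - [0,0,0,0,0,24,1]
    - [0,0,0,0,0,36,1]
    - [0,0,0,0,0,50,1]

```text
clock: 5.43
tcp_pos: [0.4669, -0.2082, 0.0918]
orientation: [-0.311, -2.481, -0.106]
contact_force: [-0.2, 0.9, -0.3]
grip_width: 0.0182
gripper_force: 39.0
```

Request:
servo_tool:
  commands:
    - [0,0,0,0,0,20,1]
    - [0,0,0,0,0,40,1]
    - [0,0,0,0,0,60,1]
    - [0,0,0,0,0,75,1]
    - [0,0,0,0,0,75,1]

```text
clock: 5.85
tcp_pos: [0.4682, -0.2091, 0.169]
orientation: [-0.312, -2.486, -0.105]
contact_force: [0.5, 0.0, -0.7]
grip_width: 0.0179
gripper_force: 39.0
```

Run:
```python
from h import *
im,d,W=grab("wrist","w5");o=r.get_obs();print(o["clock"],o["tcp_pos"].round(4),o["grip_width"],o["joints"].round(3),o["contact_force"].round(2))
X,Y,Z=W[...,0],W[...,1],W[...,2];i=im.astype(int);b,g,rr=i[...,0],i[...,1],i[...,2]
P=W[(X>.38)&(X<.58)&(Y<-.16)&(Y>-.26)&(b>120)&(rr>120)&(Z>.1)];c=P.mean(0);n=np.linalg.svd(P-c)[2][2];print("plane",c.round(4),n.round(3),len(P),P.min(0),P.max(0))
```

```text
5.9 [ 0.4676 -0.2087  0.1672] 0.01732566220978665 [-0.012  0.695  0.452  1.6   -0.172  1.547  1.822] [-0.4  -0.08 -1.03]
plane [ 0.4513 -0.2055  0.1922] [ 0.975 -0.222 -0.029] 6646 [ 0.435375   -0.2370601   0.14694391] [ 0.50094842 -0.17195867  0.2100719 ]
```

View pics/w5.png

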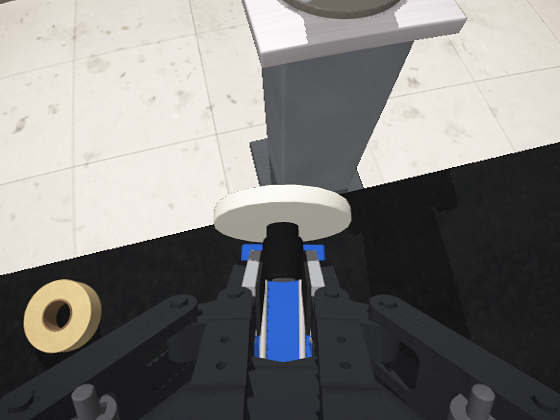

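The lid is out of the rack and held by its knob, with the disc at (283,212).

Request:
servo_tool:
  commands:
    - [-4.1,1.1,-5.6,0,0,2,1]
    - [-8.2,2.1,-11.2,0,5,4,1]
    - [-12.2,3.2,-16.8,0,10,6,1]
    - [-16.3,4.2,-22.4,0,15,8,1]
    - [-20.4,5.3,-28,0,20,10,1]

```text
clock: 6.32
tcp_pos: [0.4662, -0.1877, 0.1745]
orientation: [-1.05, -2.269, 0.151]
contact_force: [-0.9, 0.5, -0.4]
grip_width: 0.018
gripper_force: 39.2
```

Run:
```python
from h import *
o=r.get_obs();print(o["clock"],o["tcp_pos"].round(4),o["joints"].round(3));print(cv2.Rodrigues(np.array(o["orientation"]))[0].round(3))
```

```text
6.3167 [ 0.4662 -0.1877  0.1745] [-0.148  0.719  0.622  1.623 -0.257  1.569  1.273]
[[-0.487  0.649 -0.584]
 [ 0.721  0.676  0.151]
 [ 0.493 -0.348 -0.798]]
```

Request:
servo_tool:
  commands:
    - [-4.1,1.1,-5.6,0,8,0,1]
    - [-8.2,2.1,-11.2,0,16,0,1]
    - [-12.2,3.2,-16.8,0,24,0,1]
    - [-16.3,4.2,-22.4,0,32,0,1]
    - [-20.4,5.3,-28,0,40,0,1]

```text
clock: 6.73
tcp_pos: [0.4662, -0.1475, 0.1745]
orientation: [-1.712, -1.876, 0.399]
contact_force: [0.2, -0.6, -1.3]
grip_width: 0.0179
gripper_force: 39.2
```

Request:
servo_tool:
  commands:
    - [-4.1,1.1,-5.6,0,8,0,1]
    - [-8.2,2.1,-11.2,0,16,0,1]
    - [-12.2,3.2,-16.8,0,24,0,1]
    - [-16.3,4.2,-22.4,0,32,0,1]
    - [-20.4,5.3,-28,0,40,0,1]

```text
clock: 7.15
tcp_pos: [0.4663, -0.1075, 0.1745]
orientation: [-2.264, -1.312, 0.625]
contact_force: [0.3, 0.8, -0.9]
grip_width: 0.0175
gripper_force: 39.1
```

Run:
```python
from h import *
o=r.get_obs();print(o["clock"],o["tcp_pos"].round(4),o["joints"].round(3));print(cv2.Rodrigues(np.array(o["orientation"]))[0].round(3))
```

```text
7.15 [ 0.4663 -0.1075  0.1745] [-0.465  0.832  0.971  1.697 -0.478  1.627  0.178]
[[ 0.445  0.678 -0.584]
 [ 0.881 -0.448  0.152]
 [-0.158 -0.582 -0.797]]
```

Request:
servo_tool:
  commands:
    - [-4.1,1.1,-5.6,0,0,0,1]
    - [-8.2,2.1,-11.2,0,0,0,1]
    - [-12.2,3.2,-16.8,0,0,0,1]
    - [-16.3,4.2,-22.4,0,0,0,1]
    - [-20.4,5.3,-28,0,0,0,1]

```text
clock: 7.57
tcp_pos: [0.4663, -0.1078, 0.1745]
orientation: [-2.665, -0.594, 0.815]
contact_force: [-0.0, -0.7, -1.0]
grip_width: 0.018
gripper_force: 39.1
```

Run:
```python
from h import *
o=r.get_obs();print(o["clock"],o["tcp_pos"].round(4),o["joints"].round(3));print(cv2.Rodrigues(np.array(o["orientation"]))[0].round(3))
```

```text
7.5667 [ 0.4663 -0.1078  0.1745] [-0.535  0.947  1.149  1.701 -0.576  1.692 -0.298]
[[ 0.755  0.3   -0.584]
 [ 0.464 -0.872  0.153]
 [-0.463 -0.386 -0.798]]
```

Request:
servo_tool:
  commands:
    - [-5.6,3,0,0,0,-12,1]
    - [-11.2,6.1,0,0,0,-24,1]
    - [-16.7,9.1,0,0,0,-36,1]
    - [-22.3,12.2,0,0,0,-48,1]
    - [-27.9,15.2,0,0,0,-60,1]

```text
clock: 7.98
tcp_pos: [0.4668, -0.1077, 0.1141]
orientation: [2.691, 0.345, -1.347]
contact_force: [0.3, 0.5, -1.1]
grip_width: 0.0179
gripper_force: 39.2
```

Run:
```python
from h import *
im,d,W=grab("wrist","w6")
o=r.get_obs();print(o["clock"],o["tcp_pos"].round(4),o["joints"].round(3));R=cv2.Rodrigues(np.array(o["orientation"]))[0];print(R.round(3),R@[-.799,0,-.602])
```

```text
8.0333 [ 0.4666 -0.1048  0.1081] [-0.675  1.266  1.184  1.617 -0.459  1.702 -0.597]
[[ 0.571  0.258 -0.78 ]
 [ 0.153 -0.966 -0.207]
 [-0.807 -0.001 -0.591]] [0.01343413 0.00234822 1.00030946]
```

View pics/w6.png

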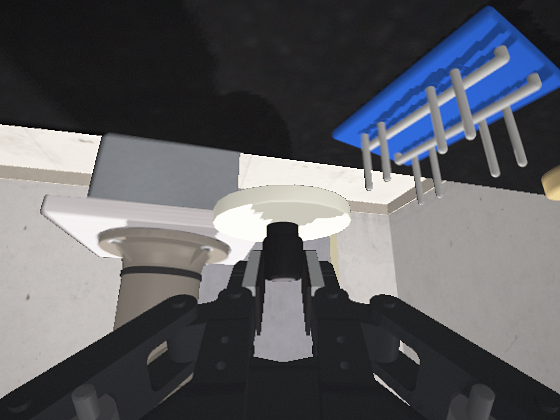

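Knob up, still held: the disc is at (282,212) near level, with the rack at upper right and the bench edge crossing diagonally.

Run:
```python
from h import *
im,d,W=grab("wrist","w7")
o=r.get_obs();T=o["tcp_pos"];print(o["clock"],T.round(4))
m=np.zeros((420,560),bool);m[185:245,212:352]=1
i=im.astype(int)
P=W[m&(i.min(-1)>150)&(np.linalg.norm(W-T,axis=-1)<.075)];
# top face: iterative plane
q=P[np.abs(P[:,2]-np.percentile(P[:,2],90))<.006];
for _ in range(5):
    c=q.mean(0);n=np.linalg.svd(q-c)[2][2];n*=np.sign(n[2]);q=P[np.abs((P-c)@n)<.0012]
print("top face",len(P),len(q),c.round(4),n.round(3),P.min(0).round(4),P.max(0).round(4))
(x,y),rad=cv2.minEnclosingCircle((P[:,:2]*1000).astype(np.float32));print(x,y,rad,"face z at centre",c[2]-((x/1000-c[0])*n[0]+(y/1000-c[1])*n[1])/n[2])
z=np.load("pics/t0.npz")["W"];b=z[np.abs(z[...,2])<.006];s=b[(b[:,1]>-.12)&(b[:,1]<0)];print("bench edge",s[:,0].min())
```

```text
8.0833 [ 0.4664 -0.1052  0.1097]
top face 5888 4114 [ 0.483  -0.0999  0.0884] [ 0.014 -0.021  1.   ] [ 0.4404 -0.1365  0.08  ] [ 0.5076 -0.069   0.0963]
473.376953125 -102.55043029785156 34.38532638549805 face z at centre 0.08843634540572626
bench edge -0.05379423820761864
```

Request:
servo_tool:
  commands:
    - [0,0,0,0,0,-18,1]
    - [0,0,0,0,0,-36,1]
    - [0,0,0,0,0,-54,1]
    - [0,0,0,0,0,-66,1]
    - [0,0,0,0,0,-66,1]

```text
clock: 8.5
tcp_pos: [0.4656, -0.1081, 0.0469]
orientation: [2.699, 0.347, -1.348]
contact_force: [0.5, 0.5, 0.2]
grip_width: 0.018
gripper_force: 39.1
```

Request:
servo_tool:
  commands:
    - [0,0,0,0,0,-2,1]
    - [0,0,0,0,0,-4,1]
    - [0,0,0,0,0,-6,1]

```text
clock: 8.75
tcp_pos: [0.4672, -0.1084, 0.044]
orientation: [2.698, 0.347, -1.342]
contact_force: [0.9, 0.3, -0.3]
grip_width: 0.0179
gripper_force: 39.2
```

Run:
```python
from h import *
im,d,W=grab("wrist","w8")
o=r.get_obs();T=o["tcp_pos"];print(o["clock"],T.round(4),o["joints"].round(3),o["contact_force"].round(2))
m=np.zeros((420,560),bool);m[185:245,212:352]=1
i=im.astype(int)
P=W[m&(i.min(-1)>130)&(np.linalg.norm(W-T,axis=-1)<.075)]
q=P[np.abs(P[:,2]-np.percentile(P[:,2],90))<.006]
for _ in range(5):
    c=q.mean(0);n=np.linalg.svd(q-c)[2][2];n*=np.sign(n[2]);q=P[np.abs((P-c)@n)<.0012]
print("top face",len(q),c.round(4),n.round(3))
```

```text
8.8 [ 0.467  -0.1082  0.0435] [-0.651  1.335  1.13   1.616 -0.534  1.636 -0.617] [-0.15 -0.17 -1.27]
top face 4127 [ 0.4838 -0.1035  0.0246] [-0.001 -0.028  1.   ]
```

Request:
servo_tool:
  commands:
    - [0,0,0,0,0,-2,1]
    - [0,0,0,0,0,-4,1]
    - [0,0,0,0,0,-5,1]
    - [0,0,0,0,0,-6,1]
    - [0,0,0,0,0,-6,1]

```text
clock: 9.22
tcp_pos: [0.4667, -0.1081, 0.0371]
orientation: [2.697, 0.347, -1.344]
contact_force: [-0.6, -0.0, -1.1]
grip_width: 0.018
gripper_force: 39.2
```

Request:
servo_tool:
  commands:
    - [0,0,0,0,0,-1,1]
    - [0,0,0,0,0,-2,1]
    - [0,0,0,0,0,-2,1]

```text
clock: 9.47
tcp_pos: [0.4667, -0.1081, 0.0351]
orientation: [2.697, 0.347, -1.344]
contact_force: [-0.1, -0.4, -0.5]
grip_width: 0.018
gripper_force: 39.2
```

Request:
servo_tool:
  commands:
    - [0,0,0,0,0,-1,1]
    - [0,0,0,0,0,-1,1]

```text
clock: 9.63
tcp_pos: [0.4667, -0.1081, 0.0341]
orientation: [2.697, 0.347, -1.344]
contact_force: [-0.1, 0.2, -1.1]
grip_width: 0.0179
gripper_force: 39.2
```

Request:
servo_tool:
  commands:
    - [0,0,0,0,0,-1,1]
    - [0,0,0,0,0,-1,1]

```text
clock: 9.8
tcp_pos: [0.4668, -0.1082, 0.0337]
orientation: [2.696, 0.347, -1.345]
contact_force: [0.6, 0.1, 2.1]
grip_width: 0.0179
gripper_force: 39.5
```

Run:
```python
from h import *
im,d,W=grab("wrist","w9")
o=r.get_obs();T=o["tcp_pos"];print(o["clock"],T.round(4),o["contact_force"].round(2))
m=np.zeros((420,560),bool);m[185:245,212:352]=1
i=im.astype(int)
P=W[m&(i.min(-1)>130)&(np.linalg.norm(W-T,axis=-1)<.075)]
q=P[np.abs(P[:,2]-np.percentile(P[:,2],90))<.006]
for _ in range(5):
    c=q.mean(0);n=np.linalg.svd(q-c)[2][2];n*=np.sign(n[2]);q=P[np.abs((P-c)@n)<.0012]
print("top face",len(q),c.round(4),n.round(3))
v=W[(np.linalg.norm(W-T,axis=-1)>.1)&(W[...,2]<.02)&(W[...,2]>-.02)&(W[...,0]>.4)&(i.max(-1)<60)];print("bench z",np.median(v[:,2]) if len(v) else None)
```

```text
9.85 [ 0.4668 -0.1082  0.0337] [1.16 1.09 3.08]
top face 4119 [ 0.4833 -0.1033  0.0143] [ 0.001 -0.026  1.   ]
bench z -0.0001705017862655006
```

Contact at about 3 N with the disc flat, top face at 14 mm. Releasing and backing off along the tool axis.

Request:
servo_tool:
  commands:
    - [0,0,0,0,0,0,0.5]
    - [0,0,0,0,0,0,0.3]
    - [0,0,0,0,0,0,0]
    - [0,0,0,0,0,0,0]
    - [0,0,0,0,0,0,0]

```text
clock: 10.27
tcp_pos: [0.4667, -0.1082, 0.0332]
orientation: [2.697, 0.347, -1.344]
contact_force: [0.0, -0.6, -0.2]
grip_width: 0.0772
gripper_force: 0.0
```

Request:
servo_tool:
  commands:
    - [0,0,0,8,2,6,0]
    - [0,0,0,23,6,18,0]
    - [0,0,0,39,10,30,0]
    - [0,0,0,55,14,44,0]
    - [0,0,0,70,18,60,0]

```text
clock: 10.68
tcp_pos: [0.5379, -0.0897, 0.0941]
orientation: [2.696, 0.347, -1.344]
contact_force: [0.2, 0.2, -0.4]
grip_width: 0.0854
gripper_force: 0.0
```

Request:
servo_tool:
  commands:
    - [0,-7,0,0,0,25,0]
    - [0,-14,0,0,0,50,0]
    - [0,-21,0,0,0,70,0]
    - [0,-28,0,0,0,80,0]
    - [0,-35,0,0,0,90,0]

```text
clock: 11.1
tcp_pos: [0.5379, -0.0909, 0.1856]
orientation: [2.921, 0.274, -0.45]
contact_force: [0.5, 0.7, 1.4]
grip_width: 0.0853
gripper_force: 0.0
```

Run:
```python
from h import *
o=r.get_obs();T=o["tcp_pos"];print(o["clock"],T.round(4),o["joints"].round(3));print(cv2.Rodrigues(np.array(o["orientation"]))[0].round(3))
for n in("top","wrist"):
    im,d,W=grab(n,n+"a");i=im.astype(int)
    X,Y,Z=W[...,0],W[...,1],W[...,2]
    P=W[(X>.42)&(X<.54)&(Y>-.16)&(Y<-.04)&(Z>.004)&(Z<.025)&(i.min(-1)>110)]
    if len(P): (x,y),rad=cv2.minEnclosingCircle((P[:,:2]*1000).astype(np.float32));print(n,len(P),x,y,rad,np.median(P,0),P[:,2].min(),P[:,2].max())
    K=W[(X>.42)&(X<.54)&(Y>-.16)&(Y<-.04)&(Z>.03)&(Z<.05)&(i.max(-1)<90)]
    print("knob",len(K),K.mean(0) if len(K) else '')
```

```text
11.1 [ 0.5379 -0.0909  0.1856] [-0.852  0.978  1.394  1.782 -0.655  1.377 -0.665]
[[ 0.937  0.206 -0.28 ]
 [ 0.154 -0.968 -0.198]
 [-0.312  0.142 -0.939]]
top 395 475.8810119628906 -105.5814208984375 36.372161865234375 [ 0.47507688 -0.1029513   0.01418702] 0.004043661261518894 0.022659756508908835
knob 1 [ 0.47189528 -0.09973878  0.03912426]
wrist 2396 473.4404602050781 -105.56713104248047 34.17436599731445 [ 0.48035073 -0.10116095  0.0136885 ] 0.007501004103630637 0.023979774986813363
knob 237 [ 0.47709037 -0.10428747  0.03761306]
```

Lid flat at (0.474, -0.1055). Now a vertical regrasp, with some yaw back to bring joint 3 off its limit.

Request:
servo_tool:
  commands:
    - [2.3,-3.3,0,-13,-3,-8,0]
    - [4.6,-6.5,0,-26,-6,-16,0]
    - [6.9,-9.8,0,-39,-9,-24,0]
    - [9.2,-13,0,-52,-12,-32,0]
    - [11.5,-16.3,0,-64,-15,-40,0]

```text
clock: 11.62
tcp_pos: [0.4729, -0.105, 0.1431]
orientation: [-3.126, -0.3, 0.013]
contact_force: [-0.7, -0.6, 0.6]
grip_width: 0.0853
gripper_force: 0.0
```

Request:
servo_tool:
  commands:
    - [0,0,7,0,0,0,0]
    - [0,0,14,0,0,0,0]
    - [0,0,21,0,0,0,0]
    - [0,0,28,0,0,0,0]
    - [0,0,35,0,0,0,0]

```text
clock: 12.03
tcp_pos: [0.4735, -0.105, 0.1435]
orientation: [2.887, 1.233, -0.016]
contact_force: [-0.7, 0.2, 0.2]
grip_width: 0.0855
gripper_force: 0.0
```

Run:
```python
from h import *
im,d,W=grab("wrist","w10");i=im.astype(int)
o=r.get_obs();T=o["tcp_pos"];print(o["clock"],T.round(4),o["joints"].round(3));print(cv2.Rodrigues(np.array(o["orientation"]))[0].round(3))
X,Y,Z=W[...,0],W[...,1],W[...,2]
P=W[(X>.42)&(X<.54)&(Y>-.16)&(Y<-.04)&(Z>.004)&(Z<.025)&(i.min(-1)>110)]
(x,y),rad=cv2.minEnclosingCircle((P[:,:2]*1000).astype(np.float32));print(len(P),x,y,rad,np.median(P,0))
K=W[(X>.45)&(X<.5)&(Y>-.13)&(Y<-.08)&(Z>.036)&(Z<.044)&(i.max(-1)<90)]
(x,y),rad=cv2.minEnclosingCircle((K[:,:2]*1000).astype(np.float32));print("knob top",len(K),x,y,rad,np.median(K,0).round(4))
```

```text
12.0833 [ 0.4735 -0.1052  0.1438] [-0.828  0.608  1.249  2.129 -0.722  0.942  0.081]
[[ 0.687  0.727 -0.007]
 [ 0.727 -0.687 -0.006]
 [-0.009 -0.001 -1.   ]]
3826 472.64129638671875 -105.32672119140625 34.01283645629883 [ 0.47636406 -0.10202314  0.01383821]
knob top 288 473.65216064453125 -105.04918670654297 9.67043399810791 [ 0.4749 -0.1039  0.0397]
```

Request:
servo_tool:
  commands:
    - [0,0,0,0,0,-30,0.4]
    - [0,0,0,0,0,-60,0.4]
    - [0,0,0,0,0,-90,0.4]
    - [0,0,0,0,0,-110,0.4]
    - [0,0,0,0,0,-122,0.4]

```text
clock: 12.5
tcp_pos: [0.4723, -0.1047, 0.0189]
orientation: [2.894, 1.22, -0.019]
contact_force: [-0.5, -0.0, 0.0]
grip_width: 0.051
gripper_force: 0.0
```

Request:
servo_tool:
  commands:
    - [0,0,0,0,0,0,0.6]
    - [0,0,0,0,0,0,0.8]
    - [0,0,0,0,0,0,1]
    - [0,0,0,0,0,0,1]
    - [0,0,0,0,0,0,1]
  force: 40

```text
clock: 12.92
tcp_pos: [0.4734, -0.1051, 0.022]
orientation: [2.89, 1.222, -0.013]
contact_force: [-0.6, 1.1, -0.9]
grip_width: 0.0186
gripper_force: 39.0
```

Request:
servo_tool:
  commands:
    - [0,0,0,0,0,0,1]
    - [0,0,0,0,0,3,1]
    - [0,0,0,0,0,20,1]
    - [0,0,0,0,0,50,1]
    - [0,0,0,0,0,80,1]

```text
clock: 13.33
tcp_pos: [0.4718, -0.1051, 0.1021]
orientation: [2.892, 1.222, -0.017]
contact_force: [1.2, 0.8, 0.1]
grip_width: 0.0184
gripper_force: 39.1
```

Request:
servo_tool:
  commands:
    - [0,0,7,0,10,20,1]
    - [0,0,14,0,25,40,1]
    - [0,0,21,0,45,60,1]
    - [0,0,28,0,70,80,1]
    - [0,0,35,0,100,90,1]

```text
clock: 13.75
tcp_pos: [0.4732, -0.0057, 0.1935]
orientation: [2.383, 2.036, -0.009]
contact_force: [0.5, 0.0, -0.3]
grip_width: 0.0184
gripper_force: 39.2
```

Request:
servo_tool:
  commands:
    - [0,0,0,0,20,0,1]
    - [0,0,0,0,40,0,1]
    - [0,0,0,0,55,0,1]
    - [0,0,0,0,55,0,1]
    - [0,0,0,0,55,0,1]

```text
clock: 14.17
tcp_pos: [0.4725, 0.0503, 0.1914]
orientation: [2.385, 2.036, -0.013]
contact_force: [-1.9, -0.7, -1.2]
grip_width: 0.018
gripper_force: 39.2
```

Run:
```python
from h import *
im,d,W=grab("wrist","w11")
o=r.get_obs();T=o["tcp_pos"];print(o["clock"],T.round(4),o["joints"].round(3));print(cv2.Rodrigues(np.array(o["orientation"]))[0].round(3))
X,Y,Z=W[...,0],W[...,1],W[...,2]
m=(X>.4)&(X<.52)&(Y>.12)&(Y<.24)&(Z>.064)&(Z<.078)
P=W[m];print(len(P),P.min(0).round(4),P.max(0).round(4),np.argwhere(m).min(0),np.argwhere(m).max(0),np.median(P[:,2]))
v=np.argwhere((X>.4)&(X<.52)&(Y>.12)&(Y<.24)&(Z<.1));print(v.min(0),v.max(0))
```

```text
14.2167 [0.4725 0.0493 0.1915] [-1.227  0.451  1.277  2.109 -0.521  0.963  0.177]
[[ 0.159  0.987 -0.002]
 [ 0.987 -0.159 -0.01 ]
 [-0.01  -0.001 -1.   ]]
1254 [0.4232 0.1459 0.064 ] [0.4842 0.2023 0.0719] [ 11 196] [ 89 272] 0.06872492738204375
[  0 176] [129 318]
```

View pics/w11.png

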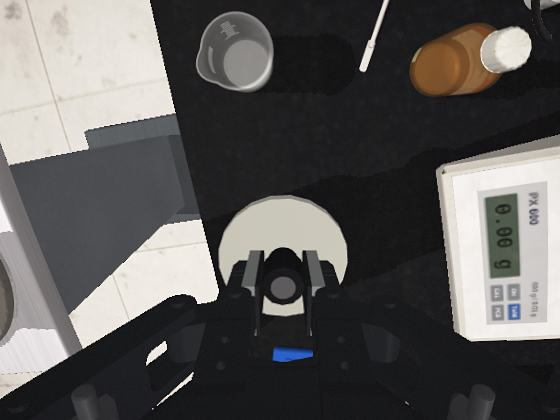

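The beaker's mouth is centred near (236,50), spout toward (200,70). The held lid is at (283,255).

```bash
cat > f.py <<'E'
from h import *
from scipy.optimize import least_squares
def circ(P,R):
    H=cv2.convexHull((P[:,:2]*1e4).astype(np.float32))[:,0]/1e4
    # densify the hull
    H2=np.vstack([H,H[:1]]);s=np.r_[0,np.cumsum(np.linalg.norm(np.diff(H2,axis=0),axis=1))]
    t=np.linspace(0,s[-1],400);Q=np.c_[np.interp(t,s,H2[:,0]),np.interp(t,s,H2[:,1])]
    f=least_squares(lambda p:np.hypot(*(Q-p[:2]).T)-p[2],[*Q.mean(0),R],loss="cauchy",f_scale=.0005)
    return f.x.round(4),np.abs(f.fun).mean().round(5)
E
python3 - <<'E'
from f import *
for t in("w11","t0","s0"):
    z=np.load(f"pics/{t}.npz");W=z["W"];X,Y,Z=W[...,0],W[...,1],W[...,2]
    P=W[(X>.4)&(X<.52)&(Y>.12)&(Y<.24)&(Z>.065)&(Z<.075)]
    print(t,len(P),circ(P,.028))
z=np.load("pics/w11.npz");W=z["W"];X,Y,Z=W[...,0],W[...,1],W[...,2]
m=np.zeros(X.shape,bool);m[190:325,210:355]=1
i=z["im"].astype(int);P=W[m&(i.min(-1)>110)&(Z>.17)&(Z<.19)]
print("lid",len(P),np.median(P[:,2]),circ(P,.034))
q=P[np.abs(P[:,2]-np.median(P[:,2]))<.002];c=q.mean(0);n=np.linalg.svd(q-c)[2][2];print(n.round(4))
# rim from the edge pixels projected on z=.07
E
```

```text
w11 1190 (array([0.4556, 0.1741, 0.0282]), np.float64(0.00076))
t0 74 (array([0.4596, 0.1744, 0.0268]), np.float64(0.0012))
s0 54 (array([0.4552, 0.1742, 0.0277]), np.float64(0.00127))
lid 6932 0.1834299027898306 (array([0.4725, 0.0503, 0.0335]), np.float64(0.00053))
[2.4e-03 4.0e-04 1.0e+00]
```

Request:
servo_tool:
  commands:
    - [0,0,0,-2,12,0,1]
    - [0,0,0,-6,34,0,1]
    - [0,0,0,-7,50,0,1]
    - [0,0,0,-7,50,0,1]
    - [0,0,0,-7,50,0,1]

```text
clock: 14.63
tcp_pos: [0.4657, 0.0991, 0.1914]
orientation: [2.387, 2.033, -0.013]
contact_force: [-0.1, -0.8, -0.7]
grip_width: 0.0181
gripper_force: 39.2
```

Run:
```python
from f import *
for k in(12,13):
    im,d,W=grab("wrist",f"w{k}");o=r.get_obs();T=o["tcp_pos"];print(o["clock"],T.round(4))
    X,Y,Z=W[...,0],W[...,1],W[...,2]
    P=W[(X>.4)&(X<.52)&(Y>.12)&(Y<.24)&(Z>.065)&(Z<.075)]
    m=np.zeros(X.shape,bool);m[190:325,210:355]=1
    L=W[m&(im.min(-1)>110)&(Z>T[2]-.02)&(Z<T[2])]
    print("rim",len(P),circ(P,.028),P.max(0).round(4),P.min(0).round(4),"lid",circ(L,.034))
```

```text
14.6833 [0.4657 0.0984 0.1914]
rim 1064 (array([0.4556, 0.1741, 0.028 ]), np.float64(0.00069)) [0.4836 0.2024 0.0718] [0.423  0.1459 0.065 ] lid (array([0.4656, 0.0992, 0.0334]), np.float64(0.0005))
14.7333 [0.4658 0.0982 0.1915]
rim 1039 (array([0.4557, 0.1741, 0.028 ]), np.float64(0.0007)) [0.4838 0.2018 0.0715] [0.4229 0.1461 0.065 ] lid (array([0.4657, 0.0986, 0.0334]), np.float64(0.00055))
```

Consistent: rim at (0.4557, 0.1741), lid at (0.4657, 0.0988). The lid has to go (-10, +75) mm.

Request:
servo_tool:
  commands:
    - [0,0,0,-3,20,0,1]
    - [0,0,0,-6,45,0,1]
    - [0,0,0,-10,65,0,1]
    - [0,0,0,-10,75,0,1]
    - [0,0,0,-10,75,0,1]

```text
clock: 15.15
tcp_pos: [0.456, 0.176, 0.1913]
orientation: [2.385, 2.036, -0.012]
contact_force: [0.4, -0.7, -0.3]
grip_width: 0.0186
gripper_force: 39.2
```

Request:
servo_tool:
  commands:
    - [0,0,0,0,0,-20,1]
    - [0,0,0,0,0,-45,1]
    - [0,0,0,0,0,-65,1]
    - [0,0,0,0,0,-75,1]
    - [0,0,0,0,0,-75,1]

```text
clock: 15.57
tcp_pos: [0.4549, 0.1727, 0.1151]
orientation: [2.39, 2.03, -0.017]
contact_force: [0.1, -0.0, -0.2]
grip_width: 0.0182
gripper_force: 39.2
```

Run:
```python
from f import *
im,d,W=grab("wrist","w14");o=r.get_obs();T=o["tcp_pos"];print(o["clock"],T.round(4),o["joints"].round(3))
X,Y,Z=W[...,0],W[...,1],W[...,2]
m=np.zeros(X.shape,bool);m[190:325,210:355]=1
L=W[m&(im.min(-1)>110)&(Z>T[2]-.02)&(Z<T[2])]
print("lid",circ(L,.034),np.median(L[:,2]))
for n in("scene",):
    im,d,W=grab(n,"s1");cv2.imwrite("pics/s1c.png",cv2.resize(im[150:250,150:270],None,fx=5,fy=5,interpolation=2))
```

```text
15.6167 [0.4558 0.173  0.1162] [-1.33   0.592  1.118  2.142 -0.711  0.858  0.064]
lid (array([0.4548, 0.1728, 0.0335]), np.float64(0.00052)) 0.10706854806144064
```

View pics/s1c.png

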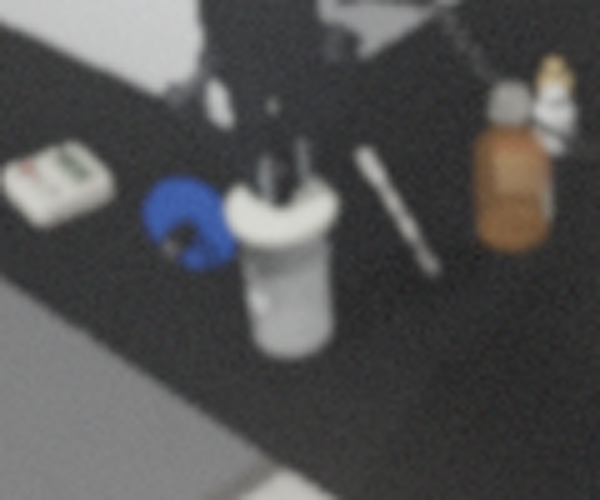

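The scene crop shows the lid above the beaker at (285,215), with the blue look-alike clear to the left at (190,225).

Request:
servo_tool:
  commands:
    - [0,0,0,0.5,1,-5,1]
    - [0,0,0,0.5,1,-10,1]
    - [0,0,0,0.5,1,-15,1]
    - [0,0,0,0.5,1,-19,1]
    - [0,0,0,0.5,1,-19,1]

```text
clock: 16.08
tcp_pos: [0.4558, 0.1758, 0.0967]
orientation: [2.387, 2.034, -0.014]
contact_force: [-0.2, 0.7, 0.1]
grip_width: 0.0185
gripper_force: 39.2
```

Request:
servo_tool:
  commands:
    - [0,0,0,0,0,-1,1]
    - [0,0,0,0,0,-2,1]
    - [0,0,0,0,0,-3,1]
    - [0,0,0,0,0,-4,1]
    - [0,0,0,0,0,-4,1]

```text
clock: 16.5
tcp_pos: [0.4562, 0.1758, 0.0932]
orientation: [2.387, 2.034, -0.012]
contact_force: [0.3, 0.8, -1.6]
grip_width: 0.0181
gripper_force: 39.2
```

Request:
servo_tool:
  commands:
    - [0,0,0,0,0,-0.5,1]
    - [0,0,0,0,0,-1,1]
    - [0,0,0,0,0,-1.5,1]
    - [0,0,0,0,0,-2,1]
    - [0,0,0,0,0,-2,1]

```text
clock: 16.92
tcp_pos: [0.4562, 0.1758, 0.0912]
orientation: [2.387, 2.033, -0.012]
contact_force: [0.3, -0.4, -0.4]
grip_width: 0.0184
gripper_force: 39.2
```

Request:
servo_tool:
  commands:
    - [0,0,0,-0.3,-0.8,1,1]
    - [0,0,0,-0.5,-1.5,1,1]
    - [0,0,0,-0.5,-1.5,1,1]

```text
clock: 17.17
tcp_pos: [0.4557, 0.1741, 0.0924]
orientation: [2.387, 2.033, -0.012]
contact_force: [0.2, -0.3, 0.2]
grip_width: 0.0187
gripper_force: 39.2
```

Request:
servo_tool:
  commands:
    - [0,0,0,0,0,-1,1]
    - [0,0,0,0,0,-2,1]
    - [0,0,0,0,0,-3,1]
    - [0,0,0,0,0,-4,1]
    - [0,0,0,0,0,-4,1]

```text
clock: 17.58
tcp_pos: [0.4556, 0.1743, 0.0881]
orientation: [2.387, 2.033, -0.013]
contact_force: [-0.1, 0.9, -0.3]
grip_width: 0.0183
gripper_force: 39.2
```

Run:
```python
from f import *
im,d,W=grab("wrist","w15");o=r.get_obs();T=o["tcp_pos"];print(o["clock"],T.round(4),o["contact_force"].round(2),o["moment"].round(3))
X,Y,Z=W[...,0],W[...,1],W[...,2]
m=np.zeros(X.shape,bool);m[190:325,210:355]=1
L=W[m&(im.min(-1)>110)&(Z>T[2]-.02)&(Z<T[2])]
print("lid",circ(L,.034),np.median(L[:,2]))
```

```text
17.6333 [0.4557 0.1743 0.0882] [ 0.38  0.08 -1.59] [0.033 0.023 0.003]
lid (array([0.4555, 0.1744, 0.0335]), np.float64(0.00049)) 0.0800863261983289
```

The collar is in the mouth without contact, with about 2 mm left.

Request:
servo_tool:
  commands:
    - [0,0,0,0,0,-0.7,1]
    - [0,0,0,0,0,-1.4,1]
    - [0,0,0,0,0,-1.4,1]

```text
clock: 17.88
tcp_pos: [0.4557, 0.1743, 0.0868]
orientation: [2.387, 2.033, -0.012]
contact_force: [-0.9, -1.1, -1.0]
grip_width: 0.0185
gripper_force: 39.2
```

Request:
servo_tool:
  commands:
    - [0,0,0,0,0,-0.6,1]
    - [0,0,0,0,0,-0.6,1]

```text
clock: 18.05
tcp_pos: [0.4557, 0.1743, 0.0862]
orientation: [2.387, 2.033, -0.012]
contact_force: [0.0, -0.3, -0.7]
grip_width: 0.0185
gripper_force: 39.2
```

Request:
servo_tool:
  commands:
    - [0,0,0,0,0,-0.6,1]
    - [0,0,0,0,0,-0.6,1]

```text
clock: 18.22
tcp_pos: [0.4558, 0.1743, 0.0857]
orientation: [2.387, 2.033, -0.012]
contact_force: [-0.3, 0.4, 0.2]
grip_width: 0.0184
gripper_force: 39.2
```

Request:
servo_tool:
  commands:
    - [0,0,0,0,0,-0.4,1]
    - [0,0,0,0,0,-0.4,1]

```text
clock: 18.38
tcp_pos: [0.4559, 0.1744, 0.0856]
orientation: [2.387, 2.033, -0.012]
contact_force: [-0.9, -0.2, 4.4]
grip_width: 0.0185
gripper_force: 39.7
```

Seated: contact at about 4 N. Releasing and lifting off.

Request:
servo_tool:
  commands:
    - [0,0,0,0,0,0.3,0.75]
    - [0,0,0,0,0,0.3,0.7]
    - [0,0,0,0,0,0.3,0.6]
    - [0,0,0,0,0,0.3,0.5]
    - [0,0,0,0,0,0.3,0.4]

```text
clock: 18.8
tcp_pos: [0.4557, 0.1744, 0.0855]
orientation: [2.387, 2.034, -0.012]
contact_force: [0.1, -0.4, -0.1]
grip_width: 0.0507
gripper_force: 0.0
```

Request:
servo_tool:
  commands:
    - [0,0,0,0,0,5,0.4]
    - [0,0,0,0,0,15,0.4]
    - [0,0,0,0,0,40,0.4]
    - [0,0,0,0,0,75,0.4]
    - [0,0,0,0,0,110,0.4]

```text
clock: 19.22
tcp_pos: [0.4553, 0.1735, 0.1972]
orientation: [2.388, 2.032, -0.015]
contact_force: [-0.1, 1.4, 0.9]
grip_width: 0.0513
gripper_force: 0.0
```

Request:
servo_tool:
  commands:
    - [0,0,0,0,-20,0,0.4]
    - [0,0,0,0,-50,0,0.4]
    - [0,0,0,0,-80,0,0.4]
    - [0,0,0,0,-80,0,0.4]
    - [0,0,0,0,-80,0,0.4]

```text
clock: 19.63
tcp_pos: [0.4556, 0.0928, 0.1964]
orientation: [2.392, 2.029, -0.01]
contact_force: [0.3, 0.9, -0.4]
grip_width: 0.0515
gripper_force: 0.0
```

Run:
```python
from f import *
im,d,W=grab("wrist","w16");o=r.get_obs();print(o["clock"],o["tcp_pos"].round(4),o["contact_force"].round(1))
X,Y,Z=W[...,0],W[...,1],W[...,2]
L=W[(X>.4)&(X<.52)&(Y>.12)&(Y<.24)&(im.min(-1)>110)&(Z>.06)&(Z<.1)]
q=L[np.abs(L[:,2]-np.median(L[:,2]))<.003];c=q.mean(0);n=np.linalg.svd(q-c)[2][2]
print("lid",len(L),circ(L,.034),np.median(L[:,2]),n.round(4))
cv2.imwrite("pics/w16c.png",im)
for t in("t0","top"):
    if t=="top": W=grab("top","t2")[2];im=cv2.imread("pics/t2.png")
    else: W=np.load("pics/t0.npz")["W"]
    print(t,[W[q].round(3).tolist() for q in((243,138),(176,233),(239,184))])
```

```text
19.6833 [0.4558 0.0941 0.1962] [ 0.6 -0.1  0. ]
lid 5285 (array([0.4557, 0.1741, 0.0334]), np.float64(0.00014)) 0.07772754743817867 [ 1.3e-03 -9.0e-04  1.0e+00]
t0 [[0.457, 0.422, 0.015], [0.63, 0.134, 0.107], [0.466, 0.28, 0.048]]
top [[0.457, 0.421, 0.019], [0.63, 0.134, 0.107], [0.466, 0.282, 0.039]]
```

View pics/w16.png

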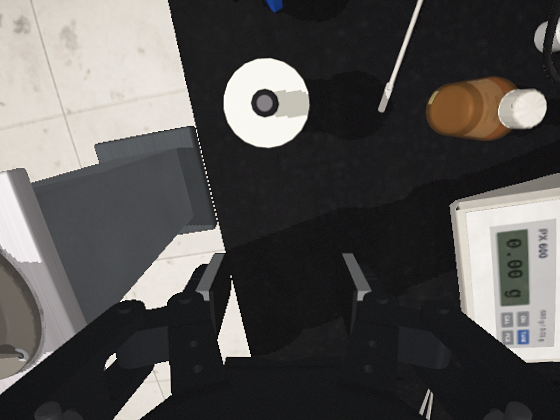

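The lid at (266,103) is level and centred, with its top face at 78 mm, which is fully seated. The gripper is clear.

```bash
python3 -c "
from bench import r
print(r.hand_in())"
```

```text
the job is handed in; nothing more can be done
None
```

The white lid is on the beaker, level and fully seated by the last wrist-camera check, and the job was handed in at about 20 s; on the first try the gripper closed on two of the rack's fixed pegs, so I opened it and re-angled.

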